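Chuck the countersink

ROBOT

A 7-joint arm with a two-finger parallel gripper is mounted at the origin on a cart in front of the work surface, level with it; the furniture and walls round the work are solid. World frame = base frame: x ahead of the robot, y to its left, z up, the work surface at z = 0. Lengths are in m, angles in rad, forces in N, time in s.
With the tool pointing down it reaches from about 0.425 to 0.95 m from the base axis. Payload 4.7 kg.
Tool frame: the origin (TCP) lies between the finger pads; the fingertips stand 11 mm ahead of it and the grasp point (between the pads) lies 8 mm behind it; z points along the fingers, y is the line along which they close (so a half turn about z gives the same grasp; the last joint's range is limited). The gripper opens to 85 mm and grips with 20 to 120 N. Pads are 22 mm wide; open, the fingers measure 114 mm over their backs; the gripper's body (76 mm by 85 mm) begins 54 mm behind the grasp point. The pads swing forward as they close: fully open they stand 13 mm farther back than shut.
Start: joints at [-1.24, 0.469, -0.049, 1.532, 0.024, 1.141, -0.082], TCP at [0.238, 0.632, 0.242] pointing down, gripper open.
Joint ranges: [-2.59, 2.59], [-0.33, 1.99], [-1.39, 1.29], [0.1, 2.45], [-1.04, 4.18], [0.21, 1.99], [-2.66, 2.66]. Speed limits (rad/s): [2.57, 2.57, 3.14, 3.14, 3.14, 3.14, 3.14].

INTERFACE

Orientations are given as a unit quaternion [x, y, z, w].
In Python, from rig import manip gives the robot as it stands.
- The arm moves only by the tool arm_command, never from a script. Its argument "targets" is a list of rows, each a list of 7 numbers: the opening, from 0 (shut) to 1 (fully open), then the shift along the world's x, y, z in units of 200 mm (1.0 is 200 mm), then the turn, a rotation vector about the world's x, y, z in units of 30 degrees (1.0 is 30 degrees). In form: [[gripper, tx, ty, tz, rx, ry, rz], ...]. A call has exactly 8 rows; each row is the pose to reach, as a shift and turn from the pose commanded when the call began; what a row does not reach only later rows make up. A row lasts 1/10 s, in which the tool goes at most 50 mm and 8.59 degrees, less where a joint would pass 70% of its speed; a pose out of reach is approached as far as the arm can. A call with a number of a shift or a turn outside -1 to 1 is refused whole. A call with a gripper value outside its range is refused whole. The fingers move at their own pace and stop on an object; "force" is the grip in N (left out, the last holds). Time passes only in rows, so rows that repeat a pose let the fingers close, or fill a call up. It gives the time, the measured TCP pose, the force, the opening and the grip force at its end, in the units of the state.
- manip.read_state(): the state, without advancing time (a new reading comes with each control period).
- manip.snapshot(name): name is "scene" or "top"; returns a dict with "img" (384x512x3 uint8, red, green, blue), "range_z" (384x512 float32, m along the optical axis (not along the pixel's ray), 0 where there is no reading), "K" (3x3 intrinsics, pixels), "extrinsics" (4x4, takes a point from camera to world coordinates). Camera axes: x right, y down, z forward; pixel columns grow to the right and rows downward; lengths in m; the calibration is good to about 2 mm. A picture is of the moment at which its call begins.
- manip.finish_job(): hands the job in; it is judged then, once.
The state is a dict: "time": time; "joint_pos": joint angles; "qd": joint speeds; "joint_efforts": joint torques, N m; "position": TCP position; "orientation": TCP orientation; "ft_force": force on the tool from outside, world axes, zero at the start; "ft_torque": the same for the moment, N m; "gripper_width": opening from 0.0 (shut) to 1.0 (fully open); "grip_force": force on a finger pad.
Only numpy, scipy, OpenCV 4.12 (cv2) and the standard library are available. Lean on these libraries where they do the work, as an engineer would, in place of code of your own. Each camera call takes 0.05 s, during which the arm holds its last target. There are 200 camera calls.

TASK

Take the countersink (the cutter with the wide cone-pointed head) out of the rack and stand it, shank down, fully home in the bore of the bench chuck. Then turn the chuck's sleeve clockwise by its bars until all three jaws hold the cutter upright and hand-tight, firm but not forced. Leave the other two cutters standing in the rack.

Things in the scene. Friction and masses are not known exactly. Their poses are not given: they have to be found in the camera images.
- countersink: loose steel cutter, 120 g, standing in the rack: round shank 12 mm diameter and 90 mm long, then a head 22 mm diameter from 90 to 106 mm that ends in a blunt cone, 115.5 mm tall in all. Origin: centre of the shank's lower end; z up along the shank.
- counterbore: loose steel cutter with the same shank (12 mm, 90 mm long), but a flat-topped head 20 mm diameter up to 108 mm and a 6 mm pilot pin on top, 118 mm in all. Origin: centre of the lower end. Stays in the rack.
- drill: loose drill with the same shank (12 mm, 90 mm long), then a thin pointed 9 mm flute up to 131 mm. Origin: centre of the lower end. Stays in the rack.
- rack: fixed wooden block 56 (x) x 150 (y) x 44 mm high; three upright 13.4 mm holes, 36 mm deep, in a row along its y at -45, 0 and +45 mm; one cutter in each, in any order. Origin: centre of the underside.
- chuck: fixed steel bench chuck facing up: foot 124 x 124 x 10 mm, drum 92 mm diameter, flat top at 60 mm with a central bore 17 mm diameter down to 10 mm above the table. Three jaws stand on the top (to 78 mm high, out to 40 mm from the axis) and slide inward together. Around the drum, 31 to 56 mm high, is the turning sleeve, 100 mm diameter. Origin: on the axis at the underside; z is the axis, up.
- chuck_floor (a point): centre of the floor of the chuck's bore, 10 mm above the table, where the shank's end comes to rest; z up
- sleeve (a joint): turn of the sleeve, rad, clockwise from above, 0 to 2.3. Stiff (0.45 N m), stays where left. Four level round bars of 10 mm diameter stick out of it 90 degrees apart, 43.5 mm above the table, to 95 mm from the axis. Jaw tips are 20 mm from the axis at 0 and move in 8 mm per rad.
- bar_end (a point): near the outer end of one of the four bars, 90 mm from the chuck's axis, on the bar's centre line
- jaw0: one of the chuck's jaws: 8 mm wide, 18 mm high steel block. Origin: foot of its inner tip.
- jaw1: second jaw, 120 degrees on, like jaw0
- jaw2: third jaw, like jaw0

How it is judged:
On the way, in this order (a step that is already met when the one before it is completed fails the run):
1. the countersink stands in the chuck's bore, down on its floor, let go by the gripper (horizontal distance between countersink and chuck_floor below 0.006 m and z of countersink in the frame of chuck_floor below 0.004 m and angle between countersink's own z axis and vertical below 0.2 rad and contact force between the fingers and countersink below 0.1 N), for 0.2 s.
2. all three jaws press on the countersink (contact force between each of jaw0, jaw1, jaw2 and countersink above 5 N), for 0.2 s.
At the end, for the whole second after the job is handed in: The countersink stands on the floor of the chuck's bore (within 4 mm), within 3 mm of its axis and 0.05 rad of upright, at rest, with each of the three jaws pressing on it with more than 5 N; the other two cutters are within 20 mm of where they started and within 0.2 rad of upright (all of step 2 and horizontal distance between countersink and chuck_floor below 0.003 m and z of countersink in the frame of chuck_floor below 0.004 m and angle between countersink's own z axis and vertical below 0.05 rad and linear speed of countersink below 0.02 m/s and distance of each of counterbore, drill from where it was at the start of the episode below 0.02 m and angle between each of counterbore, drill's own z axis and vertical below 0.2 rad); the robot touches nothing.
It fails at once if the jaws are forced: one of them presses on the countersink with more than 100 N (contact force between any of jaw0, jaw1, jaw2 and countersink above 100 N).
It also fails if it takes over 67 s, if anything falls off the work surface, if the arm or the gripper's body presses on something with over 40 N, if the wrist force passes 120 N, or if a joint passes its speed limit or range.

## Working session

There is one attempt and no reset: what is moved stays moved. The work goes in short steps, Python scripts to look and compute and a tool call to move; the robot and the scene stay as the last step left them, time stands still between calls to the robot, and variables do not carry over. Pictures are saved under pics/ and viewed, at most 13 in all, crops included, and the job is handed in when it is done.

Besides the shell and the picture viewer there is one more tool, called after "Emit:" as name([rows], argument=value, ...), one row to a line, values as JSON. arm_command: Moves the arm, as the interface text tells. Its arguments: {"type":"object","properties":{"targets":{"type":"array"},"force":{"type":"number"}},"required":["targets"]}

```bash
mkdir -p pics; python3 - <<'E'
from rig import manip
import cv2,numpy as np
for n in("scene","top"):
    s=manip.snapshot(n);cv2.imwrite(f"pics/{n}0.png",s["img"][:,:,::-1]);np.savez(f"{n}0.npz",**s)
    print(n,s["K"].round(1).tolist(),s["extrinsics"].round(3).tolist())
print(manip.read_state())
E
```

```text
scene [[391.1, 0.0, 257.0], [0.0, 391.1, 198.4], [0.0, 0.0, 1.0]] [[-0.464, -0.419, 0.78, -0.12], [-0.885, 0.24, -0.398, 0.534], [-0.021, -0.876, -0.483, 0.489], [0.0, 0.0, 0.0, 1.0]]
top [[456.0, 0.0, 249.8], [0.0, 456.0, 191.5], [0.0, 0.0, 1.0]] [[0.007, -0.984, 0.177, 0.37], [-1.0, -0.006, 0.006, 0.196], [-0.005, -0.178, -0.984, 1.02], [0.0, 0.0, 0.0, 1.0]]
{'time': 0.1, 'joint_pos': array([-1.23989796,  0.46937953, -0.04854969,  1.53355291,  0.02408984,
        1.14100481, -0.08233209]), 'qd': array([ 0.00046705, -0.00107937,  0.00025407, -0.00319974, -0.00129637,
       -0.00213288,  0.00176941]), 'joint_efforts': array([ 2.48871938e-04, -5.11514354e+01, -4.72258811e-02, -2.38389498e+01,
        1.07235974e-02,  4.43552417e-03,  1.24112279e-05]), 'position': array([0.23749203, 0.63131086, 0.24136269]), 'orientation': array([ 1.78954015e-01,  9.83857046e-01, -8.71335791e-04, -1.21922370e-04]), 'ft_force': array([-0.27265867, -0.12553481, -0.14244441]), 'ft_torque': array([-0.01835714,  0.01157713, -0.01536023]), 'grip_force': 0.0, 'gripper_width': 1.001646911747259}
```

View pics/scene0.png

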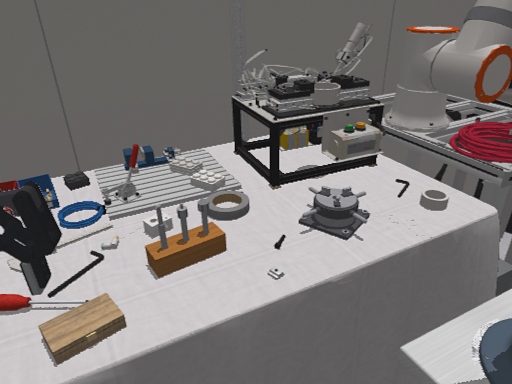

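View pics/top0.png

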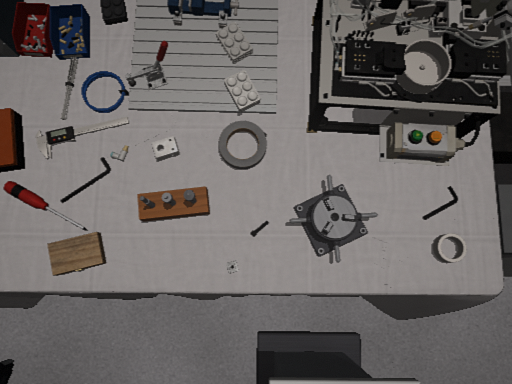

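The top view shows the rack at about (173,203) and the chuck at about (333,217). The scene view shows the rack at about (186,245) and the chuck at about (335,210). I'll enlarge both to tell the cutters apart and see the bars.

```bash
python3 - <<'E'
import cv2,numpy as np
s=np.load("scene0.npz")["img"];t=np.load("top0.npz")["img"]
f=lambda a:cv2.resize(a,(400,300),interpolation=cv2.INTER_CUBIC)
m=np.vstack([np.hstack([f(t[173:233,133:213]),f(t[172:262,275:395])]),np.hstack([f(s[195:273,138:242]),f(s[175:241,291:379])])])
cv2.imwrite("pics/m0.png",m[:,:,::-1])
E
```

```text
(no output)
```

View pics/m0.png

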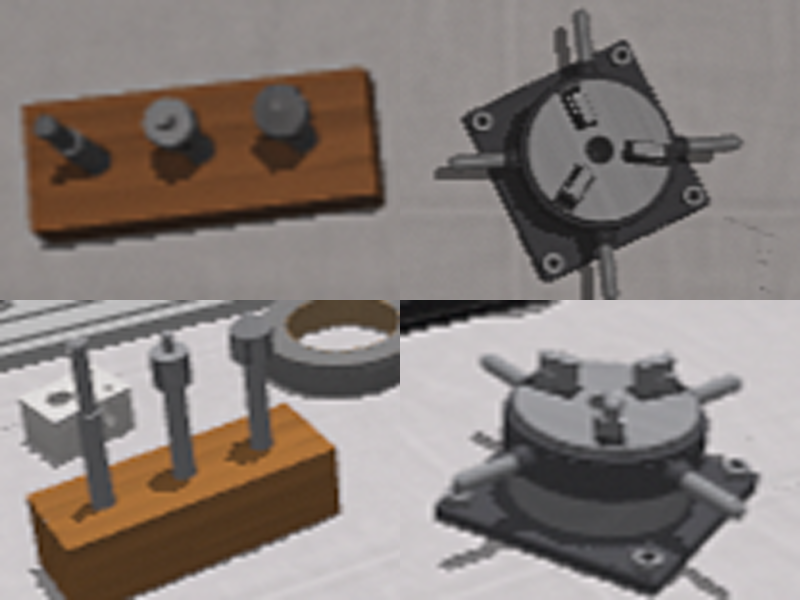

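The countersink is the right-hand cutter in the top view, at about (189,195). That is the −y end of the rack, with the counterbore in the middle and the drill at the left. The chuck's bore is at about (335,217). Next I'll measure from both cameras.

```bash
cat > h.py <<'E'
import numpy as np,cv2
def cloud(s):
    z=s["range_z"].astype(float);K=s["K"];v,u=np.mgrid[:z.shape[0],:z.shape[1]]
    P=np.stack([(u-K[0,2])/K[0,0]*z,(v-K[1,2])/K[1,1]*z,z],-1)
    P=P@s["extrinsics"][:3,:3].T+s["extrinsics"][:3,3];P[z==0]=np.nan;return P
def ray(s,uv,h):
    K,E=s["K"],s["extrinsics"];d=E[:3,:3]@np.linalg.solve(K,np.append(uv,1.));return (E[:3,3]+d*(h-E[2,3])/d[2])[:2]
E
python3 - <<'E'
from h import *
for n in("top","scene"):
    s=np.load(n+"0.npz");P=cloud(s);X=P[...,:2];Z=P[...,2]
    hsv=cv2.cvtColor(s["img"],cv2.COLOR_RGB2HSV)
    box=np.zeros(Z.shape,bool)
    if n=="top": box[172:262,275:395]=1; rb=np.s_[178:230,130:215]
    else: box[178:245,291:379]=1; rb=np.s_[195:275,138:235]
    b2=np.zeros_like(box);b2[rb]=1
    m=box&(abs(Z-.06)<.004)
    p=X[m];c,r=cv2.minEnclosingCircle(p.astype(np.float32));print(n,"drumtop",len(p),np.round(c,4),round(r,4),"z",np.median(Z[m]).round(4))
    c0=np.array(c)
    if n=="top":
        ct=c0
    d=X-ct;R=np.hypot(*np.moveaxis(d,-1,0))
    m=box&(R>.058)&(R<.1)&(Z>.036)&(Z<.056)
    a=np.arctan2(d[...,1],d[...,0])[m];print("bars n",m.sum(),"ang mod90",np.degrees(np.angle(np.exp(4j*a).mean())/4).round(2),"Rmax",R[m].max().round(4))
    for k in np.unique(np.round((np.degrees(a))/15)*15): pass
    # rack
    m=b2&(hsv[...,0]<20)&(hsv[...,1]>90)&(abs(Z-.044)<.005)
    print("rack",m.sum(),cv2.minAreaRect(X[m].astype(np.float32)),np.median(Z[m]).round(4))
    # cutters by height
    for lo,hi in((.1,.119),(.119,.128),(.06,.094)):
        m=(b2&(Z>lo)&(Z<hi)).astype(np.uint8);k,L,st,ce=cv2.connectedComponentsWithStats(m,connectivity=8)
        for i in range(1,k):
            q=P[L==i];print(lo,len(q),ce[i].round(1),q.mean(0).round(4),(q.max(0)-q.min(0)).round(3))
E
```

```text
top drumtop 1333 [0.4929 0.0234] 0.0528 z 0.061
bars n 318 ang mod90 4.57 Rmax 0.0962
rack 1399 ((0.5203524231910706, 0.3692672848701477), (0.05689327418804169, 0.1493690311908722), 6.442277431488037) 0.0452
0.1 63 [189.2 195.4] [0.5241 0.3235 0.1149] [0.021 0.022 0.018]
0.1 74 [166.8 197.9] [0.519  0.3685 0.1142] [0.018 0.021 0.019]
0.1 12 [146.  201.2] [0.5132 0.412  0.1069] [0.008 0.005 0.014]
0.119 41 [187.9 194.4] [0.5249 0.3252 0.1221] [0.015 0.016 0.008]
0.119 3 [167.3 194. ] [0.5258 0.3666 0.1207] [0.004 0.002 0.003]
0.119 10 [166.7 196.9] [0.5195 0.3672 0.1228] [0.004 0.014 0.009]
0.119 6 [144.5 200. ] [0.5131 0.4116 0.1218] [0.006 0.005 0.006]
0.119 1 [166. 199.] [0.5158 0.3692 0.1193] [0. 0. 0.]
0.119 1 [163. 200.] [0.5138 0.3751 0.1194] [0. 0. 0.]
0.119 1 [166. 201.] [0.5117 0.3689 0.1198] [0. 0. 0.]
0.06 7 [193. 200.] [0.5225 0.3218 0.0671] [0.007 0.006 0.008]
0.06 26 [149.7 203.5] [0.5127 0.4109 0.0779] [0.009 0.007 0.033]
0.06 12 [171.6 202. ] [0.5174 0.3665 0.0703] [0.008 0.007 0.017]
scene drumtop 549 [0.4885 0.0251] 0.0486 z 0.0595
bars n 239 ang mod90 4.75 Rmax 0.0966
rack 1177 ((0.5210683941841125, 0.3701744079589844), (0.06098610907793045, 0.1513511687517166), 7.5164971351623535) 0.0438
0.1 110 [202.5 205.2] [0.5201 0.3274 0.1103] [0.017 0.023 0.019]
0.1 115 [181.5 211.7] [0.5164 0.3713 0.1106] [0.021 0.02  0.019]
0.1 44 [159.2 218.9] [0.5129 0.4152 0.1098] [0.008 0.009 0.018]
0.119 14 [201.9 199.3] [0.5243 0.326  0.1212] [0.007 0.008 0.004]
0.119 14 [180.7 204.8] [0.5205 0.3699 0.1233] [0.007 0.006 0.007]
0.119 23 [158.1 212.4] [0.5131 0.4153 0.1238] [0.006 0.008 0.008]
0.06 86 [203.8 218.9] [0.5225 0.3268 0.0774] [0.009 0.011 0.034]
0.06 91 [183.4 226.2] [0.5173 0.3711 0.0773] [0.009 0.011 0.033]
0.06 96 [161.7 234. ] [0.512  0.4155 0.0768] [0.011 0.011 0.033]
```

```bash
python3 - <<'E'
from h import *
for n,uv,w in(("top",(335,217),7),("scene",(335,200),0)):
    s=np.load(n+"0.npz");P=cloud(s);X=P[...,:2];Z=P[...,2];g=cv2.cvtColor(s["img"],cv2.COLOR_RGB2GRAY)
    if w:
        sub=g[uv[1]-w:uv[1]+w+1,uv[0]-w:uv[0]+w+1].astype(float);wt=np.clip(130-sub,0,None);print(sub.astype(int)[::1,::1])
        v,u=np.mgrid[-w:w+1,-w:w+1];k=np.hypot(u,v)<6;wt=wt*k
        c=(uv[0]+(wt*u).sum()/wt.sum(),uv[1]+(wt*v).sum()/wt.sum());print(n,"bore",c,ray(s,c,.06))
    # bars: fit lines
    c0=np.array([.491,.024]);d=X-c0;R=np.hypot(d[...,0],d[...,1]);A=np.degrees(np.arctan2(d[...,1],d[...,0]))-4.6
    L=[]
    m0=(R>.056)&(R<.1)&(Z>.036)&(Z<.056)
    for k in(0,90,180,270):
        m=m0&(abs((A-k+180)%360-180)<12);q=X[m];e=q[np.hypot(*(q-c0).T)>.088].mean(0) if m.sum() else None
        print(n,k,m.sum(),"mean",q.mean(0).round(4),"outer",e)
    # jaws: high points
    m=(Z>.07)&(Z<.085)&(R<.045);kk,Lb,st,ce=cv2.connectedComponentsWithStats(m.astype(np.uint8))
    for i in range(1,kk):
        q=X[Lb==i]-c0;r=np.hypot(*q.T);print("jaw",len(q),"rmin/max",r.min().round(4),r.max().round(4),np.degrees(np.arctan2(*q.mean(0)[::-1])).round(1))
E
```

```text
[[ 39  38  72 113 125 126 127 127 127 123 123 123 121 119 120]
 [111 118 126 128 129 129 127 128 128 127 124 124 121 119 120]
 [128 126 126 126 126 119 104 112 124 129 126 124 122 120 120]
 [127 126 125 117  82  48  38  39  53  92 123 125 125 124 119]
 [128 129 122  76  41  32  34  31  30  42  97 123 124 125  80]
 [128 129 100  53  33  37  36  35  33  33  64 115 129 128  71]
 [127 131  94  54  42  37  36  37  36  32  42 108 130 126  70]
 [125 130  90  42  36  44  39  38  37  33  40 107 126  87  39]
 [122 127 114  68  41  51  44  38  36  35  53 113 129  82  37]
 [123 126 128  93  51  42  40  35  32  39  84 120 128  86  36]
 [123 125 126 126  85  52  44  42  45  82 120 129 128 125  74]
 [ 85 110 103 120 131 122 108 106 116 125 126 126 125 128 127]
 [ 34  54 108 103 118 128 125 124 125 124 122 124 123 124 126]
 [ 32  98 121 123 117 124 127 122 121 121 122 123 123 123 124]
 [ 71 114 127 126 102 117 127 123 122 121 122 121 123 123 121]]
top bore (np.float64(334.5194520547945), np.float64(216.52858447488583)) [0.49005517 0.02194883]
top 0 75 mean [0.5651 0.0294] outer [0.58133805 0.03062102]
top 90 84 mean [0.4834 0.0976] outer [0.48228157 0.11490701]
top 180 95 mean [0.417  0.0178] outer [0.39981689 0.01630627]
top 270 82 mean [ 0.4953 -0.0499] outer [ 0.49660572 -0.06690498]
jaw 48 rmin/max 0.0157 0.0358 27.6
jaw 51 rmin/max 0.0182 0.0389 -98.5
jaw 52 rmin/max 0.018 0.0387 147.7
scene 0 41 mean [0.5663 0.0321] outer [0.58068001 0.03422931]
scene 90 78 mean [0.4821 0.0976] outer [0.48173813 0.11453467]
scene 180 82 mean [0.4156 0.02  ] outer [0.39893464 0.0179768 ]
scene 270 44 mean [ 0.4943 -0.054 ] outer [ 0.49631118 -0.06784553]
jaw 42 rmin/max 0.0156 0.0358 30.2
jaw 41 rmin/max 0.018 0.0378 -99.3
jaw 29 rmin/max 0.018 0.0384 146.3
```

Emit:
arm_command([
  [1,0.09,-0.1,0,0,0,-0.125],
  [1,0.18,-0.2,0,0,0,-0.25],
  [1,0.27,-0.29,0,0,0,-0.375],
  [1,0.36,-0.39,0,0,0,-0.5],
  [1,0.45,-0.49,0,0,0,-0.625],
  [1,0.54,-0.58,0,0,0,-0.75],
  [1,0.63,-0.68,0,0,0,-0.875],
  [1,0.72,-0.77,0,0,0,-1],
], force=50)

```text
time: 0.9
position: [0.3833, 0.4759, 0.2424]
orientation: [0.43, 0.903, 0.0, 0.0]
ft_force: [-0.1, 0.6, -0.9]
gripper_width: 0.998
grip_force: 0.0
```

Emit:
arm_command([
  [1,0.09,-0.1,0,0,0,-0.125],
  [1,0.18,-0.2,0,0,0,-0.25],
  [1,0.27,-0.29,0,0,0,-0.375],
  [1,0.36,-0.39,0,0,0,-0.5],
  [1,0.45,-0.49,0,0,0,-0.625],
  [1,0.54,-0.58,0,0,0,-0.75],
  [1,0.63,-0.68,0,0,0,-0.875],
  [1,0.72,-0.76,0,0,0,-1],
])

```text
time: 1.7
position: [0.5272, 0.3237, 0.2424]
orientation: [0.649, 0.761, -0.0, 0.0]
ft_force: [0.4, 0.8, -0.1]
gripper_width: 0.997
grip_force: 0.0
```

```bash
cat >> h.py <<'E'
def st():
    from rig import manip
    from scipy.spatial.transform import Rotation as R
    s=manip.read_state();M=R.from_quat(s["orientation"]).as_matrix()
    print("t",round(s["time"],2),"p",s["position"].round(4),"yaw_y",np.degrees(np.arctan2(M[1,1],M[0,1])).round(2),"z",M[:,2].round(3),"F",s["ft_force"].round(1),"T",s["ft_torque"].round(2),"w",round(s["gripper_width"],3),"g",round(s["grip_force"],1),"q",s["joint_pos"].round(2))
E
python3 -c "from h import *;st()"
```

```text
t 1.7 p [0.5272 0.3237 0.2424] yaw_y 9.03 z [ 0. -0. -1.] F [ 0.4  0.8 -0.1] T [-0.02 -0.01 -0.02] w 0.997 g 0.0 q [-0.83  0.38  0.29  1.69 -0.12  1.09 -0.35]
```

Emit:
arm_command([
  [1,-0.01,0.005,-0.12,0,0,-0.075],
  [1,-0.01,0.005,-0.24,0,0,-0.075],
  [1,-0.01,0.005,-0.36,0,0,-0.075],
  [1,-0.01,0.005,-0.48,0,0,-0.075],
  [1,-0.01,0.005,-0.6,0,0,-0.075],
  [1,-0.01,0.005,-0.68,0,0,-0.075],
  [1,-0.01,0.005,-0.72,0,0,-0.075],
  [1,-0.01,0.005,-0.72,0,0,-0.075],
])

```text
time: 2.5
position: [0.5236, 0.3262, 0.0972]
orientation: [0.662, 0.749, -0.001, -0.0]
ft_force: [0.9, -0.4, 0.8]
gripper_width: 1.004
grip_force: 0.0
```

Emit:
arm_command([
  [0,0,0,0,0,0,0],
  [0,0,0,0,0,0,0],
  [0,0,0,0,0,0,0],
  [0,0,0,0,0,0,0],
  [0,0,0,0,0,0,0],
  [0,0,0,0,0,0,0],
  [0,0,0,0,0,0,0],
  [0,0,0,0,0,0,0],
])

```text
time: 3.3
position: [0.5241, 0.3271, 0.0991]
orientation: [0.662, 0.75, 0.001, 0.0]
ft_force: [-0.7, 0.3, 5.8]
gripper_width: 0.236
grip_force: 49.1
```

```bash
python3 -c "from h import *;st()"
```

```text
t 3.3 p [0.5241 0.3271 0.0991] yaw_y 7.13 z [ 0.001  0.001 -1.   ] F [-0.7  0.3  5.8] T [-0.06  0.05 -0.03] w 0.236 g 49.1 q [-0.81  0.54  0.25  1.82 -0.18  0.81 -0.35]
```

Emit:
arm_command([
  [0,0,0,0.06,0,0,0],
  [0,0,0,0.13,0,0,0],
  [0,0,0,0.22,0,0,0],
  [0,0,0,0.32,0,0,0],
  [0,0,0,0.42,0,0,0],
  [0,0,0,0.52,0,0,0],
  [0,0,0,0.6,0,0,0],
  [0,0,0,0.6,0,0,0],
])

```text
time: 4.1
position: [0.5244, 0.3273, 0.2215]
orientation: [0.662, 0.75, 0.002, 0.0]
ft_force: [-0.1, -0.1, -0.8]
gripper_width: 0.234
grip_force: 49.2
```

```bash
python3 - <<'E'
from h import *;from rig import manip
st();s=manip.snapshot("scene");cv2.imwrite("pics/g1.png",cv2.resize(s["img"][120:280,130:290,::-1],(560,560),interpolation=cv2.INTER_CUBIC))
E
```

```text
t 4.1 p [0.5244 0.3273 0.2215] yaw_y 7.13 z [ 0.003  0.003 -1.   ] F [-0.1 -0.1 -0.8] T [-0.04 -0.03  0.03] w 0.234 g 49.2 q [-0.84  0.4   0.29  1.72 -0.13  1.04 -0.39]
```

View pics/g1.png

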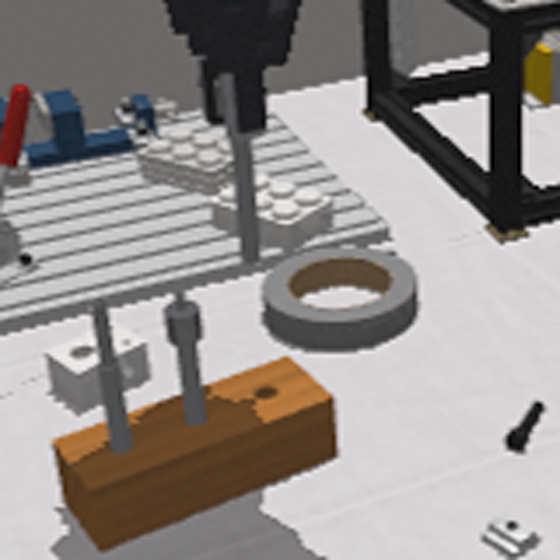

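The cutter is held and lifted clear, and the other two are still standing in the rack. I'll carry it over the chuck.

Emit:
arm_command([
  [0,-0.01,-0.06,0,0,0,0],
  [0,-0.02,-0.16,0,0,0,0],
  [0,-0.03,-0.27,0,0,0,0],
  [0,-0.04,-0.38,0,0,0,0],
  [0,-0.06,-0.49,0,0,0,0],
  [0,-0.07,-0.6,0,0,0,0],
  [0,-0.08,-0.7,0,0,0,0],
  [0,-0.085,-0.76,0,0,0,0],
])

```text
time: 4.95
position: [0.5062, 0.1714, 0.2185]
orientation: [0.663, 0.749, -0.0, 0.0]
ft_force: [0.5, -0.4, -0.7]
gripper_width: 0.238
grip_force: 49.2
```

Emit:
arm_command([
  [0,-0.01,-0.1,0,0,0,0],
  [0,-0.02,-0.21,0,0,0,0],
  [0,-0.03,-0.32,0,0,0,0],
  [0,-0.05,-0.44,0,0,0,0],
  [0,-0.06,-0.56,0,0,0,0],
  [0,-0.07,-0.67,0,0,0,0],
  [0,-0.085,-0.76,0,0,0,0],
  [0,-0.085,-0.76,0,0,0,0],
])

```text
time: 5.75
position: [0.4889, 0.0195, 0.2185]
orientation: [0.664, 0.748, -0.0, 0.0]
ft_force: [-0.2, -0.9, -1.7]
gripper_width: 0.237
grip_force: 49.2
```

```bash
python3 - <<'E'
from h import *;from rig import manip
st();s=manip.snapshot("scene");np.savez("s2.npz",**s);P=cloud(s);Z=P[...,2]
cv2.imwrite("pics/g2.png",cv2.resize(s["img"][100:250,260:410,::-1],(560,560),interpolation=cv2.INTER_CUBIC))
m=(np.hypot(P[...,0]-.49,P[...,1]-.023)<.03)&(Z>.1)&(Z<.2)
for lo in np.arange(.12,.2,.01):
    k=m&(Z>=lo)&(Z<lo+.01);q=P[k];v,u=np.nonzero(k)
    if len(q):print(lo.round(3),len(q),q.mean(0).round(4),"u",u.min(),u.max(),"v",v.min(),v.max())
E
```

```text
t 5.75 p [0.4889 0.0195 0.2185] yaw_y 6.84 z [ 0. -0. -1.] F [-0.2 -0.9 -1.7] T [0.02 0.02 0.02] w 0.237 g 49.2 q [-0.49  0.19  0.42  2.01 -0.1   0.96  0.1 ]
0.12 8 [0.4882 0.0207 0.1286] u 337 342 v 169 170
0.13 23 [0.4881 0.0208 0.1348] u 337 342 v 165 169
0.14 23 [0.4876 0.0211 0.1452] u 338 343 v 160 165
0.15 26 [0.4879 0.0205 0.155 ] u 338 343 v 156 161
0.16 24 [0.4878 0.0204 0.1652] u 339 344 v 152 156
0.17 24 [0.4877 0.0203 0.175 ] u 339 344 v 147 152
0.18 25 [0.4872 0.021  0.1846] u 339 344 v 143 148
0.19 28 [0.4867 0.0206 0.1954] u 340 345 v 138 143
```

View pics/g2.png

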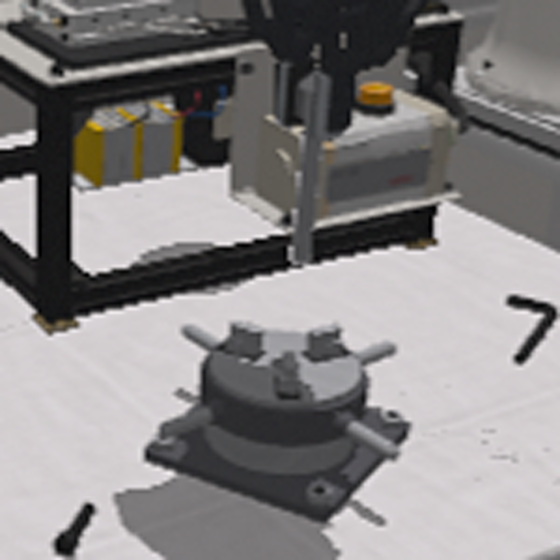

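The shank hangs upright above the chuck with its lower end at about (300,262) in the crop. It needs about 5 mm more in +y before lowering.

Emit:
arm_command([
  [0,-0.005,0.025,0,0,0,0],
  [0,-0.005,0.025,-0.05,0,0,0],
  [0,-0.005,0.025,-0.1,0,0,0],
  [0,-0.005,0.025,-0.15,0,0,0],
  [0,-0.005,0.025,-0.2,0,0,0],
  [0,-0.005,0.025,-0.25,0,0,0],
  [0,-0.005,0.025,-0.29,0,0,0],
  [0,-0.005,0.025,-0.29,0,0,0],
])

```text
time: 6.6
position: [0.4878, 0.0277, 0.159]
orientation: [0.662, 0.75, -0.001, -0.001]
ft_force: [0.4, -0.3, -0.9]
gripper_width: 0.24
grip_force: 49.1
```

```bash
python3 - <<'E'
from h import *;from rig import manip
st();s=manip.snapshot("scene");P=cloud(s);Z=P[...,2]
cv2.imwrite("pics/g3.png",cv2.resize(s["img"][130:230,280:380,::-1],(600,600),interpolation=cv2.INTER_CUBIC))
m=(np.hypot(P[...,0]-.49,P[...,1]-.023)<.013)&(Z>.066)&(Z<.2)
for lo in np.arange(.06,.15,.01):
    k=m&(Z>=lo)&(Z<lo+.01);q=P[k]
    if len(q):print(lo.round(3),len(q),q.mean(0).round(4))
E
```

```text
t 6.6 p [0.4878 0.0277 0.159 ] yaw_y 7.13 z [-0.003 -0.001 -1.   ] F [ 0.4 -0.3 -0.9] T [-0.05  0.03 -0.01] w 0.24 g 49.1 q [-0.48  0.28  0.4   2.07 -0.14  0.82  0.13]
0.06 3 [0.4882 0.0316 0.0692]
0.07 17 [0.4861 0.0291 0.0763]
0.08 21 [0.4869 0.0293 0.0853]
0.09 22 [0.4863 0.0286 0.0945]
0.1 22 [0.4864 0.0289 0.1053]
0.11 23 [0.4866 0.0287 0.1149]
0.12 20 [0.4854 0.0292 0.1248]
0.13 27 [0.486  0.0288 0.1355]
0.14 16 [0.4892 0.0302 0.1453]
```

View pics/g3.png

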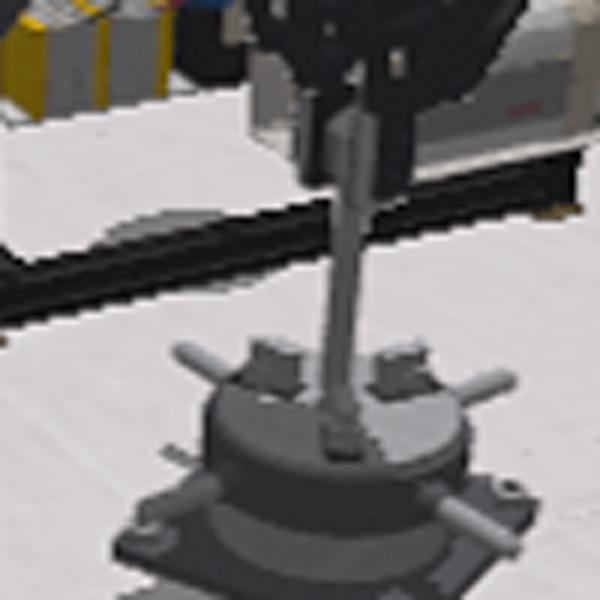

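The shank's tip is just above the bore and about 3 mm too far in +y. I'll correct that and start the insertion.

Emit:
arm_command([
  [0,0,-0.015,0,0,0,0],
  [0,0,-0.015,0,0,0,0],
  [0,0,-0.015,-0.02,0,0,0],
  [0,0,-0.015,-0.05,0,0,0],
  [0,0,-0.015,-0.08,0,0,0],
  [0,0,-0.015,-0.11,0,0,0],
  [0,0,-0.015,-0.14,0,0,0],
  [0,0,-0.015,-0.14,0,0,0],
])

```text
time: 7.45
position: [0.4879, 0.0248, 0.1313]
orientation: [0.662, 0.75, -0.001, -0.001]
ft_force: [0.6, -0.2, -1.8]
gripper_width: 0.235
grip_force: 49.1
```

```bash
python3 - <<'E'
from h import *;from rig import manip
st();s=manip.snapshot("scene");P=cloud(s);Z=P[...,2]
cv2.imwrite("pics/g4.png",cv2.resize(s["img"][150:230,295:375,::-1],(600,600),interpolation=cv2.INTER_CUBIC))
m=(np.hypot(P[...,0]-.49,P[...,1]-.023)<.013)&(Z>.066)&(Z<.2)
for lo in np.arange(.06,.13,.01):
    k=m&(Z>=lo)&(Z<lo+.01);q=P[k]
    if len(q):print(lo.round(3),len(q),q.mean(0).round(4))
E
```

```text
t 7.45 p [0.4879 0.0248 0.1313] yaw_y 7.14 z [-0.002 -0.    -1.   ] F [ 0.6 -0.2 -1.8] T [-0.01 -0.02  0.05] w 0.235 g 49.1 q [-0.46  0.32  0.39  2.1  -0.17  0.76  0.16]
0.06 1 [0.489  0.0292 0.0699]
0.07 17 [0.4862 0.0262 0.0762]
0.08 23 [0.4865 0.026  0.085 ]
0.09 22 [0.4859 0.0264 0.0951]
0.1 23 [0.4864 0.0257 0.1055]
0.11 15 [0.4867 0.0271 0.114 ]
0.12 18 [0.4945 0.029  0.1235]
0.13 20 [0.489  0.0325 0.1348]
```

View pics/g4.png

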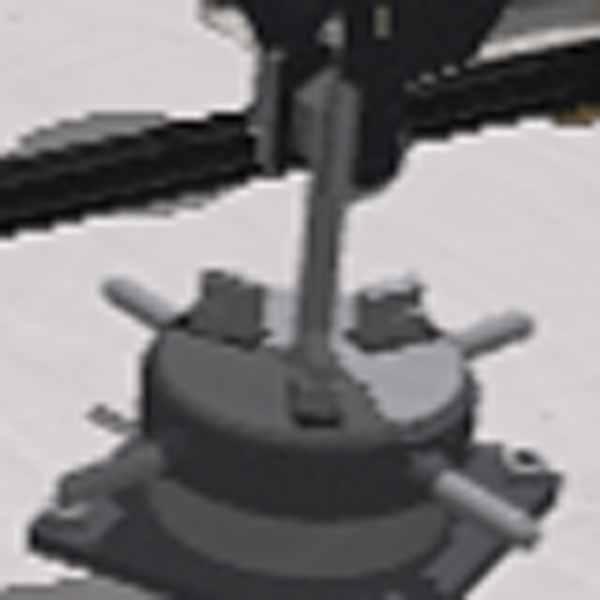

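No contact force, and the shank is now in the bore. I'll continue down to just above the floor.

Emit:
arm_command([
  [0,0,0,-0.02,0,0,0],
  [0,0,0,-0.04,0,0,0],
  [0,0,0,-0.06,0,0,0],
  [0,0,0,-0.08,0,0,0],
  [0,0,0,-0.1,0,0,0],
  [0,0,0,-0.12,0,0,0],
  [0,0,0,-0.14,0,0,0],
  [0,0,0,-0.14,0,0,0],
])

```text
time: 8.3
position: [0.4882, 0.0248, 0.1037]
orientation: [0.662, 0.75, -0.0, -0.0]
ft_force: [-0.2, -0.4, -1.9]
gripper_width: 0.239
grip_force: 49.1
```

Emit:
arm_command([
  [0.35,0,0,0,0,0,0],
  [0.4,0,0,0,0,0,0],
  [0.5,0,0,0,0,0,0],
  [0.6,0,0,0,0,0,0],
  [0.6,0,0,0,0,0,0],
  [0.6,0,0,0,0,0,0],
  [0.6,0,0,0,0,0,0],
  [0.6,0,0,0,0,0,0],
])

```text
time: 9.1
position: [0.4886, 0.0248, 0.1044]
orientation: [0.662, 0.75, 0.0, 0.0]
ft_force: [0.4, -0.5, 1.1]
gripper_width: 0.601
grip_force: 0.0
```

```bash
python3 - <<'E'
from h import *;from rig import manip
st();s=manip.snapshot("scene");P=cloud(s);Z=P[...,2]
cv2.imwrite("pics/g5.png",cv2.resize(s["img"][150:230,295:375,::-1],(600,600),interpolation=cv2.INTER_CUBIC))
m=(np.hypot(P[...,0]-.49,P[...,1]-.023)<.013)&(Z>.066)&(Z<.2)
for lo in np.arange(.06,.13,.01):
    k=m&(Z>=lo)&(Z<lo+.01);q=P[k]
    if len(q):print(lo.round(3),len(q),q.mean(0).round(4))
E
```

```text
t 9.1 p [0.4886 0.0248 0.1044] yaw_y 7.14 z [ 0.  0. -1.] F [ 0.4 -0.5  1.1] T [ 0.02 -0.01  0.05] w 0.601 g 0.0 q [-0.44  0.36  0.37  2.12 -0.2   0.69  0.19]
0.06 3 [0.4924 0.0283 0.0681]
0.07 22 [0.4886 0.0257 0.0752]
0.08 20 [0.4878 0.0263 0.0851]
0.09 16 [0.4871 0.0273 0.0946]
0.1 42 [0.4853 0.0286 0.1051]
0.11 48 [0.4868 0.0283 0.1154]
0.12 17 [0.4898 0.0249 0.1218]
```

View pics/g5.png

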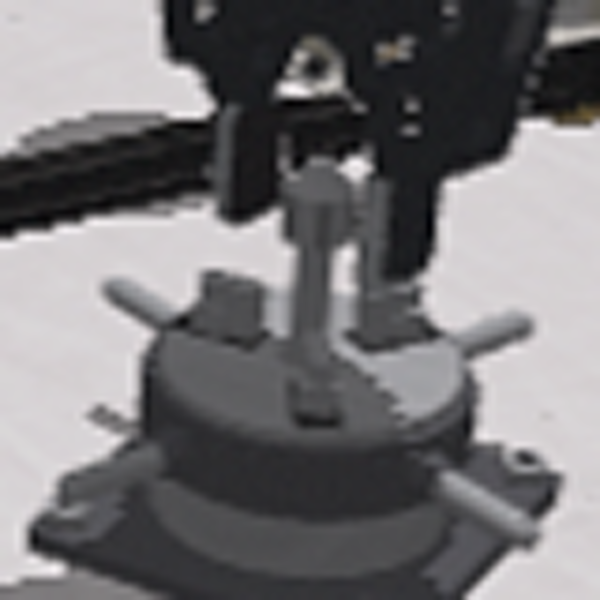

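The cutter has dropped home and been let go: its cone top is at z≈0.123 and it stands clear between the fingers. Next I'll lift and go to the +y bar.

Emit:
arm_command([
  [0.6,0,0,0.09,0,0,0],
  [0.6,0,0,0.2,0,0,0],
  [0.6,0,0,0.3,0,0,0],
  [0.6,0,0,0.35,0,0,0],
  [0.35,-0.01,0.1,0.35,0,0,-0.04],
  [0.35,-0.02,0.22,0.35,0,0,-0.08],
  [0.35,-0.03,0.35,0.35,0,0,-0.08],
  [0.35,-0.03,0.41,0.35,0,0,-0.08],
])

```text
time: 9.95
position: [0.482, 0.1091, 0.1739]
orientation: [0.676, 0.737, -0.0, -0.0]
ft_force: [0.7, 0.4, 0.3]
gripper_width: 0.352
grip_force: 0.0
```

Emit:
arm_command([
  [0.35,0,0,-0.1,0,0,0],
  [0.35,0,0,-0.2,0,0,0],
  [0.35,0,0,-0.3,0,0,0],
  [0.35,0,0,-0.4,0,0,0],
  [0.35,0,0,-0.48,0,0,0],
  [0.35,0,0,-0.56,0,0,0],
  [0.35,0,0,-0.62,0,0,0],
  [0.35,0,0,-0.66,0,0,0],
])

```text
time: 10.75
position: [0.4823, 0.1063, 0.0413]
orientation: [0.677, 0.736, -0.001, -0.0]
ft_force: [-0.4, -0.1, 0.7]
gripper_width: 0.352
grip_force: 0.0
```

```bash
python3 - <<'E'
from h import *;from rig import manip
st();s=manip.snapshot("scene")
cv2.imwrite("pics/g6.png",cv2.resize(s["img"][140:240,270:370,::-1],(600,600),interpolation=cv2.INTER_CUBIC))
# stroke plan: circle about C, from current pose, clockwise
p=manip.read_state()["position"];C=np.array([.489,.024]);d=p[:2]-C;print("r,ang",np.hypot(*d),np.degrees(np.arctan2(d[1],d[0])))
r=.083
for k in range(4):
    a0=np.radians(94.6-28*k)
    for f in np.arange(1,9)/8:
        a=a0-np.radians(28)*f;print(np.round((r*np.array([np.cos(a)-np.cos(a0),np.sin(a)-np.sin(a0)])/.2),3),round(-28*f/30,3),end=" ")
    print()
E
```

```text
t 10.75 p [0.4823 0.1063 0.0413] yaw_y 4.71 z [-0.001 -0.001 -1.   ] F [-0.4 -0.1  0.7] T [-0.04  0.01 -0.01] w 0.352 g 0.0 q [-0.54  0.48  0.3   2.14 -0.25  0.56  0.02]
r,ang 0.08260012838511949 94.9716082474479
[0.025 0.001] -0.117 [0.051 0.001] -0.233 [ 0.076 -0.001] -0.35 [ 0.101 -0.004] -0.467 [ 0.126 -0.009] -0.583 [ 0.15  -0.016] -0.7 [ 0.175 -0.023] -0.817 [ 0.198 -0.033] -0.933 
[ 0.023 -0.011] -0.117 [ 0.045 -0.023] -0.233 [ 0.067 -0.036] -0.35 [ 0.087 -0.051] -0.467 [ 0.107 -0.067] -0.583 [ 0.126 -0.084] -0.7 [ 0.143 -0.103] -0.817 [ 0.16  -0.122] -0.933 
[ 0.015 -0.02 ] -0.117 [ 0.029 -0.041] -0.233 [ 0.042 -0.063] -0.35 [ 0.053 -0.086] -0.467 [ 0.063 -0.11 ] -0.583 [ 0.071 -0.133] -0.7 [ 0.078 -0.158] -0.817 [ 0.084 -0.183] -0.933 
[ 0.004 -0.025] -0.117 [ 0.006 -0.05 ] -0.233 [ 0.007 -0.076] -0.35 [ 0.006 -0.101] -0.467 [ 0.004 -0.126] -0.583 [ 0.    -0.151] -0.7 [-0.005 -0.176] -0.817 [-0.012 -0.2  ] -0.933
```

View pics/g6.png

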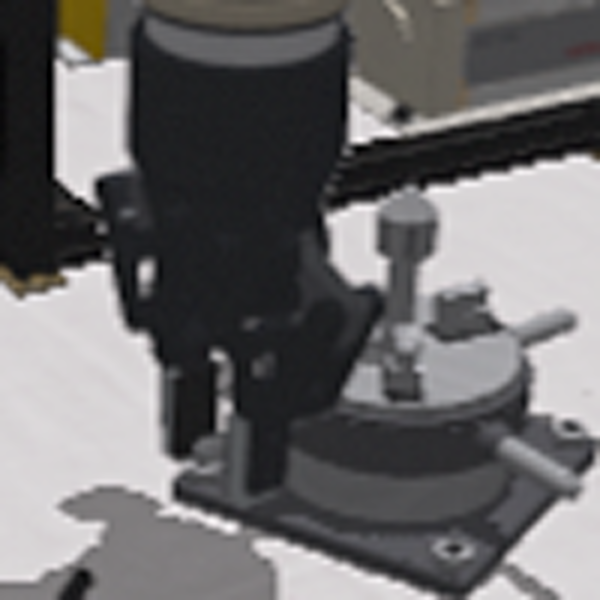

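The fingers straddle the bar at about (215,450), and the cutter stands upright in the bore at (405,215). I'll turn clockwise.

Emit:
arm_command([
  [0.22,0.025,0.001,0,0,0,-0.117],
  [0.22,0.051,0.001,0,0,0,-0.233],
  [0.22,0.076,-0.001,0,0,0,-0.35],
  [0.22,0.101,-0.004,0,0,0,-0.467],
  [0.22,0.126,-0.009,0,0,0,-0.583],
  [0.22,0.15,-0.016,0,0,0,-0.7],
  [0.22,0.175,-0.023,0,0,0,-0.817],
  [0.22,0.198,-0.033,0,0,0,-0.933],
])

```text
time: 11.6
position: [0.5195, 0.1009, 0.0419]
orientation: [0.836, 0.549, -0.002, -0.002]
ft_force: [-4.8, 1.6, 1.0]
gripper_width: 0.218
grip_force: 2.7
```

Emit:
arm_command([
  [0.22,0.023,-0.011,0,0,0,-0.117],
  [0.22,0.045,-0.023,0,0,0,-0.233],
  [0.22,0.067,-0.036,0,0,0,-0.35],
  [0.22,0.087,-0.051,0,0,0,-0.467],
  [0.22,0.107,-0.067,0,0,0,-0.583],
  [0.22,0.126,-0.084,0,0,0,-0.7],
  [0.22,0.143,-0.103,0,0,0,-0.817],
  [0.22,0.16,-0.122,0,0,0,-0.933],
])

```text
time: 12.4
position: [0.5524, 0.0782, 0.042]
orientation: [0.943, 0.332, -0.002, -0.002]
ft_force: [-3.4, 2.6, -0.5]
gripper_width: 0.222
grip_force: 2.7
```

```bash
python3 -c "
from h import *;st()"
```

```text
t 12.4 p [0.5524 0.0782 0.042 ] yaw_y -51.27 z [-0.004  0.003 -1.   ] F [-3.4  2.6 -0.5] T [ 0.91  0.64 -0.02] w 0.222 g 2.7 q [-0.63  0.6   0.55  2.   -0.49  0.68 -0.65]
```

Emit:
arm_command([
  [0.22,0.015,-0.02,0,0,0,-0.117],
  [0.22,0.029,-0.041,0,0,0,-0.233],
  [0.22,0.042,-0.063,0,0,0,-0.35],
  [0.22,0.053,-0.086,0,0,0,-0.467],
  [0.22,0.063,-0.11,0,0,0,-0.583],
  [0.22,0.071,-0.133,0,0,0,-0.7],
  [0.22,0.078,-0.158,0,0,0,-0.817],
  [0.22,0.084,-0.183,0,0,0,-0.933],
])

```text
time: 13.2
position: [0.5711, 0.0427, 0.0422]
orientation: [0.996, 0.094, -0.0, -0.002]
ft_force: [1.0, 5.7, -2.4]
gripper_width: 0.221
grip_force: 2.8
```

```bash
cat >> h.py <<'E'
def look():
    from rig import manip
    s=manip.snapshot("top");np.savez("t.npz",**s);P=cloud(s);Z=P[...,2];d=P[...,:2]-[.490,.0235];R=np.hypot(d[...,0],d[...,1]);m=(Z>.07)&(Z<.086)&(R<.045)
    kk,Lb,_,_=cv2.connectedComponentsWithStats(m.astype(np.uint8))
    for i in range(1,kk):
        q=d[Lb==i];r=np.hypot(*q.T)
        if len(q)>8:print("jaw",len(q),r.min().round(4),r.max().round(4),np.degrees(np.arctan2(*q.mean(0)[::-1])).round(1))
    m=(R<.025)&(Z>.1)&(Z<.13);print("head",m.sum(),P[m].mean(0).round(4) if m.any() else "",m.any() and P[m].max(0).round(4))
E
python3 -c "
from h import *;st();look()"
```

```text
t 13.2 p [0.5711 0.0427 0.0422] yaw_y -79.22 z [-0.001  0.004 -1.   ] F [ 1.   5.7 -2.4] T [ 1.2  -0.1  -0.04] w 0.221 g 2.8 q [-0.64  0.65  0.68  1.97 -0.61  0.73 -0.97]
head 0  False
```

Emit:
arm_command([
  [0.22,0.001,-0.011,0,0,0,-0.05],
  [0.22,0.002,-0.022,0,0,0,-0.1],
  [0.22,0.003,-0.033,0,0,0,-0.15],
  [0.22,0.004,-0.043,0,0,0,-0.2],
  [0.22,0.005,-0.054,0,0,0,-0.25],
  [0.22,0.006,-0.065,0,0,0,-0.3],
  [0.22,0.007,-0.076,0,0,0,-0.35],
  [0.22,0.007,-0.087,0,0,0,-0.4],
])

```text
time: 14.05
position: [0.5724, 0.0312, 0.0421]
orientation: [1.0, -0.008, -0.001, -0.006]
ft_force: [0.4, 18.3, -0.6]
gripper_width: 0.217
grip_force: 9.1
```

```bash
python3 -c "
from h import *;st()"
```

```text
t 14.05 p [0.5724 0.0312 0.0421] yaw_y -90.88 z [-0.003  0.012 -1.   ] F [ 0.4 18.3 -0.6] T [3.83 0.03 0.09] w 0.217 g 9.1 q [-0.65  0.67  0.72  1.97 -0.66  0.76 -1.11]
```

The force rose to 18 N, so the jaws seem to be pressing. I'll ease off, get out of the way and look.

Emit:
arm_command([
  [0.22,0,0.02,0,0,0,0],
  [0.3,0,0.04,0,0,0,0],
  [0.35,0,0.04,0,0,0,0],
  [0.35,0,0.04,0.15,0,0,0],
  [0.35,0,0.04,0.35,0,0,0],
  [0.35,0,0.04,0.6,0,0,0],
  [0.35,0,0.2,0.7,0,0,0],
  [0.35,0,0.42,0.7,0,0,0],
])

```text
time: 14.85
position: [0.5754, 0.1017, 0.1872]
orientation: [1.0, -0.015, 0.005, -0.0]
ft_force: [1.1, 1.3, 0.1]
gripper_width: 0.355
grip_force: 0.0
```

Emit:
arm_command([
  [0.35,0,0.2,0,0,0,0],
  [0.35,0,0.35,0,0,0,0],
  [0.35,0,0.5,0,0,0,0],
  [0.35,0,0.5,0,0,0,0],
  [0.35,0,0.5,0,0,0,0],
  [0.35,0,0.5,0,0,0,0],
  [0.35,0,0.5,0,0,0,0],
  [0.35,0,0.5,0,0,0,0],
])

```text
time: 15.65
position: [0.5727, 0.2044, 0.1826]
orientation: [1.0, -0.012, 0.0, 0.0]
ft_force: [-0.4, -0.0, 0.2]
gripper_width: 0.349
grip_force: 0.0
```

```bash
python3 - <<'E'
from h import *;from rig import manip
st();look();t=np.load("t.npz");s=manip.snapshot("scene")
f=lambda a:cv2.resize(a,(400,400),interpolation=cv2.INTER_CUBIC)
cv2.imwrite("pics/g7.png",np.hstack([f(t["img"][167:267,285:385]),f(s["img"][150:240,290:380])])[:,:,::-1])
for S in(t,s):
    P=cloud(S);Z=P[...,2];d=P[...,:2]-[.490,.0235];R=np.hypot(d[...,0],d[...,1]);m=(R>.058)&(R<.1)&(Z>.036)&(Z<.056)
    print("bar ang",(np.degrees(np.angle(np.exp(4j*np.arctan2(d[...,1],d[...,0])[m]).mean())/4)).round(2))
P=cloud(s);Z=P[...,2]
m=(np.hypot(P[...,0]-.49,P[...,1]-.023)<.016)
for lo in np.arange(.08,.13,.01):
    k=m&(Z>=lo)&(Z<lo+.01);q=P[k]
    if len(q):print(lo.round(3),len(q),q.mean(0).round(4))
E
```

```text
t 15.65 p [0.5727 0.2044 0.1826] yaw_y -91.36 z [ 0. -0. -1.] F [-0.4 -0.   0.2] T [ 0.02 -0.01  0.01] w 0.349 g 0.0 q [-1.04  0.55  0.89  1.8  -0.49  1.03 -1.55]
jaw 43 0.0069 0.0255 28.4
jaw 25 0.0162 0.0265 -97.0
jaw 54 0.0056 0.0267 145.6
head 110 [0.4882 0.0245 0.1192] [0.5001 0.0339 0.1289]
bar ang 12.31
bar ang 12.15
0.08 19 [0.4872 0.0264 0.0845]
0.09 19 [0.4867 0.0259 0.093 ]
0.1 42 [0.4833 0.0282 0.1049]
0.11 51 [0.485  0.0274 0.1153]
0.12 14 [0.4883 0.0247 0.1221]
```

View pics/g7.png

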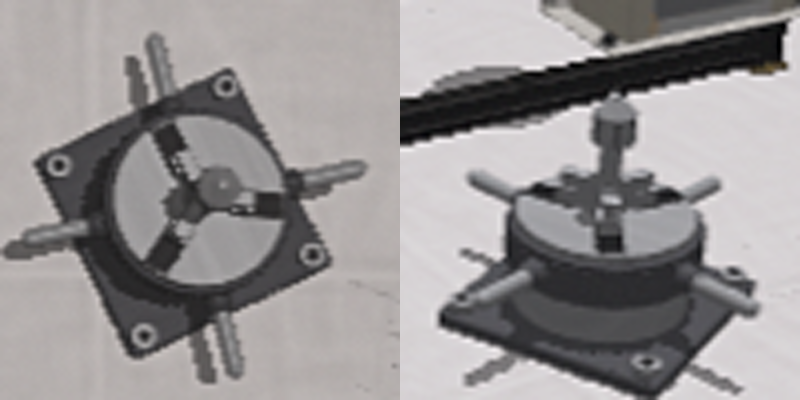

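The top view shows the jaws closed in on the shank at about (205,205), and the cutter upright. The bars have turned to 12°, about 82° of travel, and may have sprung back a little. I'll push again gently on the same bar and read force against position.

Emit:
arm_command([
  [0.35,0,-0.12,0,0,0,0.06],
  [0.35,0,-0.25,0,0,0,0.12],
  [0.35,0,-0.38,0,0,0,0.2],
  [0.35,-0.01,-0.5,0,0,0,0.28],
  [0.35,-0.01,-0.62,0,0,0,0.36],
  [0.35,-0.013,-0.72,0,0,0,0.455],
  [0.35,-0.013,-0.81,0,0,0,0.455],
  [0.35,-0.013,-0.81,0,0,0,0.455],
])

```text
time: 16.55
position: [0.5697, 0.0403, 0.1828]
orientation: [0.994, 0.105, 0.0, 0.0]
ft_force: [0.2, 0.0, -0.2]
gripper_width: 0.349
grip_force: 0.0
```

Emit:
arm_command([
  [0.35,0,0,-0.12,0,0,0],
  [0.35,0,0,-0.24,0,0,0],
  [0.35,0,0,-0.36,0,0,0],
  [0.35,0,0,-0.48,0,0,0],
  [0.35,0,0,-0.58,0,0,0],
  [0.35,0,0,-0.66,0,0,0],
  [0.35,0,0,-0.7,0,0,0],
  [0.3,0,0,-0.7,0,0,0],
])

```text
time: 17.35
position: [0.5694, 0.0442, 0.0415]
orientation: [0.994, 0.108, -0.001, 0.0]
ft_force: [0.8, -0.9, 0.9]
gripper_width: 0.297
grip_force: 0.0
```

Emit:
arm_command([
  [0.22,0,0,0,0,0,0],
  [0.22,0,0,0,0,0,0],
  [0.22,0,0,0,0,0,0],
  [0.22,0,0,0,0,0,0],
  [0.22,0,0,0,0,0,0],
  [0.22,0,0,0,0,0,0],
  [0.22,0,0,0,0,0,0],
  [0.22,0,0,0,0,0,0],
])

```text
time: 18.15
position: [0.5698, 0.0438, 0.0423]
orientation: [0.994, 0.108, 0.0, 0.0]
ft_force: [0.6, -0.1, -0.1]
gripper_width: 0.223
grip_force: 0.0
```

```bash
python3 -c "
from h import *;st()"
```

```text
t 18.15 p [0.5698 0.0438 0.0423] yaw_y -77.59 z [ 0. -0. -1.] F [ 0.6 -0.1 -0.1] T [ 0.02  0.01 -0.06] w 0.223 g 0.0 q [-0.65  0.65  0.69  1.98 -0.61  0.73 -0.95]
```

Emit:
arm_command([
  [0.22,0.001,-0.005,0,0,0,-0.02],
  [0.22,0.002,-0.01,0,0,0,-0.04],
  [0.22,0.003,-0.015,0,0,0,-0.06],
  [0.22,0.004,-0.02,0,0,0,-0.08],
  [0.22,0.005,-0.025,0,0,0,-0.1],
  [0.22,0.006,-0.03,0,0,0,-0.12],
  [0.22,0.006,-0.03,0,0,0,-0.12],
  [0.22,0.006,-0.03,0,0,0,-0.12],
])

```text
time: 18.95
position: [0.571, 0.0378, 0.0423]
orientation: [0.997, 0.077, -0.0, 0.0]
ft_force: [-0.3, -0.2, -0.4]
gripper_width: 0.224
grip_force: 0.0
```

Emit:
arm_command([
  [0.22,0.001,-0.005,0,0,0,-0.02],
  [0.22,0.002,-0.01,0,0,0,-0.04],
  [0.22,0.002,-0.01,0,0,0,-0.04],
  [0.22,0.002,-0.01,0,0,0,-0.04],
  [0.22,0.002,-0.01,0,0,0,-0.04],
  [0.22,0.002,-0.01,0,0,0,-0.04],
  [0.22,0.002,-0.01,0,0,0,-0.04],
  [0.22,0.002,-0.01,0,0,0,-0.04],
])

```text
time: 19.75
position: [0.5714, 0.0361, 0.0423]
orientation: [0.998, 0.067, -0.0, -0.0]
ft_force: [-0.7, 2.4, 0.7]
gripper_width: 0.223
grip_force: 1.0
```

Emit:
arm_command([
  [0.22,0.001,-0.005,0,0,0,-0.02],
  [0.22,0.001,-0.01,0,0,0,-0.04],
  [0.22,0.001,-0.01,0,0,0,-0.04],
  [0.22,0.001,-0.01,0,0,0,-0.04],
  [0.22,0.001,-0.01,0,0,0,-0.04],
  [0.22,0.001,-0.01,0,0,0,-0.04],
  [0.22,0.001,-0.01,0,0,0,-0.04],
  [0.22,0.001,-0.01,0,0,0,-0.04],
])

```text
time: 20.55
position: [0.5712, 0.0359, 0.0422]
orientation: [0.998, 0.057, -0.001, -0.001]
ft_force: [-1.3, 5.3, 2.1]
gripper_width: 0.216
grip_force: 3.0
```

Emit:
arm_command([
  [0.22,0.001,-0.005,0,0,0,-0.02],
  [0.22,0.001,-0.01,0,0,0,-0.04],
  [0.22,0.001,-0.01,0,0,0,-0.04],
  [0.22,0.001,-0.01,0,0,0,-0.04],
  [0.22,0.001,-0.01,0,0,0,-0.04],
  [0.22,0.001,-0.01,0,0,0,-0.04],
  [0.22,0.001,-0.01,0,0,0,-0.04],
  [0.22,0.001,-0.01,0,0,0,-0.04],
])

```text
time: 21.35
position: [0.5711, 0.0357, 0.0422]
orientation: [0.999, 0.047, -0.001, -0.003]
ft_force: [-2.6, 8.0, 2.9]
gripper_width: 0.218
grip_force: 4.6
```

Emit:
arm_command([
  [0.22,0.001,-0.005,0,0,0,-0.01],
  [0.22,0.001,-0.01,0,0,0,-0.02],
  [0.22,0.001,-0.015,0,0,0,-0.02],
  [0.22,0.001,-0.02,0,0,0,-0.02],
  [0.22,0.001,-0.02,0,0,0,-0.02],
  [0.22,0.001,-0.02,0,0,0,-0.02],
  [0.22,0.001,-0.02,0,0,0,-0.02],
  [0.22,0.001,-0.02,0,0,0,-0.02],
])

```text
time: 22.15
position: [0.5715, 0.0337, 0.0422]
orientation: [0.999, 0.042, -0.001, -0.004]
ft_force: [-2.8, 12.1, 3.7]
gripper_width: 0.219
grip_force: 6.2
```

```bash
python3 -c "
from h import *;st()"
```

```text
t 22.15 p [0.5715 0.0337 0.0422] yaw_y -85.18 z [-0.003  0.008 -1.   ] F [-2.8 12.1  3.7] T [2.61 0.48 0.07] w 0.219 g 6.2 q [-0.65  0.66  0.72  1.97 -0.65  0.75 -1.03]
```

The bar only began to yield at about 11 N. That equals sleeve friction plus jaw preload, so the jaws are holding. I'll back off without touching anything and check.

Emit:
arm_command([
  [0.22,0,0.015,0,0,0,0],
  [0.22,0,0.03,0,0,0,0],
  [0.3,0,0.045,0,0,0,0],
  [0.35,0,0.045,0,0,0,0],
  [0.35,0,0.045,0.12,0,0,0],
  [0.35,0,0.045,0.3,0,0,0],
  [0.35,0,0.045,0.5,0,0,0],
  [0.35,0,0.045,0.7,0,0,0],
])

```text
time: 22.95
position: [0.572, 0.0353, 0.1837]
orientation: [0.999, 0.039, 0.0, 0.001]
ft_force: [0.7, -0.0, -0.9]
gripper_width: 0.347
grip_force: 0.0
```

Emit:
arm_command([
  [0.35,0,0.15,0,0,0,0],
  [0.35,0,0.3,0,0,0,0],
  [0.35,0,0.45,0,0,0,0],
  [0.35,0,0.6,0,0,0,0],
  [0.35,0,0.7,0,0,0,0],
  [0.35,0,0.8,0,0,0,0],
  [0.35,0,0.8,0,0,0,0],
  [0.35,0,0.8,0,0,0,0],
])

```text
time: 23.75
position: [0.5722, 0.1957, 0.1823]
orientation: [0.999, 0.04, 0.0, 0.001]
ft_force: [-0.2, -0.1, 0.2]
gripper_width: 0.356
grip_force: 0.0
```

```bash
python3 - <<'E'
from h import *;from rig import manip
st();look();t=np.load("t.npz");s=manip.snapshot("scene")
f=lambda a:cv2.resize(a,(400,500),interpolation=cv2.INTER_CUBIC)
cv2.imwrite("pics/g8.png",np.hstack([f(s["img"][180:280,140:220]),f(s["img"][145:225,303:367])])[:,:,::-1])
for S in(t,s):
    P=cloud(S);Z=P[...,2];d=P[...,:2]-[.490,.0235];R=np.hypot(d[...,0],d[...,1]);m=(R>.058)&(R<.1)&(Z>.036)&(Z<.056)
    print("bar ang",(np.degrees(np.angle(np.exp(4j*np.arctan2(d[...,1],d[...,0])[m]).mean())/4)).round(2))
E
```

```text
t 23.75 p [0.5722 0.1957 0.1823] yaw_y -85.43 z [ 0.    -0.001 -1.   ] F [-0.2 -0.1  0.2] T [-0.09  0.   -0.04] w 0.356 g 0.0 q [-1.02  0.54  0.88  1.81 -0.48  1.02 -1.45]
jaw 40 0.0084 0.026 29.7
jaw 25 0.0166 0.0267 -97.0
jaw 54 0.0058 0.0271 146.1
head 111 [0.4882 0.0244 0.1192] [0.4999 0.0341 0.1285]
bar ang 12.3
bar ang 12.3
```

View pics/g8.png

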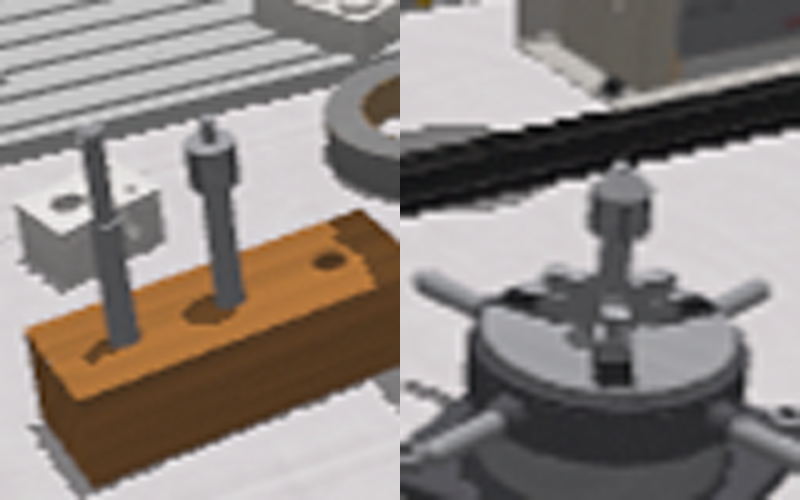

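The counterbore and drill still stand in the rack. The countersink is upright in the chuck with the jaws against its shank, and the sleeve stayed where I left it (12.3°). Handing in.

```bash
python3 -c "
from rig import manip;print(manip.finish_job())"
```

```text
the job is handed in; nothing more can be done
None
```

I handed the job in at about 24 s, with no verdict returned: the countersink stands home in the chuck and upright, and the other two cutters are still in the rack. I judged the jaws hand-tight from the bar force, with one early push reaching 18 N at the bar (an estimated 45 N per jaw), because jaw force can't be read directly.

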